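# Stop the egg boiler and lift the egg rack out to drip

### The job

The eggs are done: press the egg boiler's push button fully down and let it spring back up. Then take the egg rack by the flat grip on top, lift it straight up out of the boiler with all three eggs in it, and hold it level and still over the boiler to drip off, its base about 10 cm above where it sat. Finish while still holding it up there, after at least three seconds of holding still; lose no egg and leave the things standing round about where they are.

Things in the scene. Friction and masses are not known exactly. Their poses are not given: they have to be found in the camera images.
- boiler: Egg boiler, fixed: round white bowl, 154 mm across, rim 70 mm above the counter, inside 142 mm across; on its -y side a white console 52 mm wide, 38 mm high, reaching 124 mm from the bowl's axis, with the button. Origin: centre of its underside; z up. The heating plate on which the rack stands is 50 mm above the origin, so the rim wall rises 20 mm above it.
- stop_button_top (a point): Centre of the top face of the boiler's only push button, a grey cap 22 mm across in a black housing on the console, 101 mm from the bowl's axis. It is pressed straight down.
- stop_button (a joint): Travel of the push button in m: 0 is up, 0.006 is fully down. A spring pushes it back; fully down takes about 5 N.
- egg_rack: Loose steel wire rack, 127 mm across, 0.2 kg, on the boiler's plate. Origin: centre of its underside; z up. Three cups 36 mm from a central post. On the post a flat black grip: 36 mm long along the rack's x, 12 mm thick along its y (pinch it across this), from 88 to 122 mm above the origin. Egg tops 62 mm above the origin.
- egg0: Loose brown egg, 44 mm across, 55 mm tall, 58 g, upright in the cup at the rack's +y. Origin at its lower end, 7 mm above the rack's origin.
- egg1: A like egg, in the cup at the rack's -x -y.
- egg2: A like egg, in the cup at the rack's +x -y.
- salt_shaker: Bystander: glass salt shaker 44 mm across, 90 mm high, near the console. Origin: centre of its underside.
- honey_jar: Bystander: small jar with a red lid, 60 mm across, 86 mm high. Origin: centre of its underside.
- spread_tub: Bystander: low tub with a yellow lid, 96x137x53 mm. Origin: centre of its underside.
- tuna_tin: Bystander: low round food tin, 86 mm across, 40 mm high. Origin: centre of its underside.
- garlic: Bystander: garlic bulb, 56 mm. Origin: centre of its underside.
Things that resemble listed ones, but are neither listed nor needed, are in the scene too. What is shaped like the egg2 but orange is not meant.

How it is judged:
On the way, in this order (a step that is already met when the one before it is completed fails the run):
1. the button is pressed fully down while the rack still stands in the boiler (value of joint stop_button above 0.005 m and z of egg_rack in the frame of boiler below 0.056 m), for 0.02 s.
2. the button has sprung back up, the rack still standing in the boiler (value of joint stop_button below 0.0015 m and z of egg_rack in the frame of boiler below 0.056 m), for 0.1 s.
3. the rack with its eggs is held level and still over the boiler, 60 to 160 mm above where it stood, for 2 s (z of egg_rack in the frame of boiler between 0.11 and 0.21 m and horizontal distance between egg_rack and boiler below 0.06 m and angle between egg_rack's own z axis and vertical below 0.14 rad and linear speed of egg_rack below 0.03 m/s and angular speed of egg_rack below 0.3 rad/s and contact force between the fingers and egg_rack above 1 N), for 2 s.
At the end, for the whole second after the job is handed in: The fingers hold the rack in the air over the boiler (within 60 mm of its axis), its base 60 to 160 mm above the heating plate, within 8 degrees of level, still (under 30 mm/s and 0.3 rad/s) and touching nothing of the boiler; all three eggs are in their cups and the button is up (all of step 3 and contact force between egg_rack and boiler below 0.1 N and value of joint stop_button below 0.0015 m and distance between each of egg0, egg1, egg2 and egg_rack below 0.05 m); the arm keeps its last pose, push and grip.
It fails at once if an egg leaves its cup (distance between any of egg0, egg1, egg2 and egg_rack above 0.055 m).
It fails at once if the rack is tipped by more than 23 degrees (angle between egg_rack's own z axis and vertical above 0.4 rad).
It fails at once if a thing standing round is pushed more than 40 mm (distance of any of salt_shaker, honey_jar, spread_tub, tuna_tin, garlic from where it was at the start of the episode above 0.04 m).
It also fails if it takes over 48 s, if anything falls off the work surface, if the arm or the gripper's body presses on something with over 40 N, if the wrist force passes 120 N, or if a joint passes its speed limit or range.

### The arm

A 6-joint arm with a two-finger parallel gripper is mounted at the origin on a cart in front of the work surface, level with it; the furniture and walls round the work are solid. World frame = base frame: x ahead of the robot, y to its left, z up, the work surface at z = 0. Lengths are in m, angles in rad, forces in N, time in s.
With the tool pointing down it reaches from about 0.35 to 0.775 m from the base axis. Payload 5.5 kg.
Tool frame: the origin (TCP) lies where the fingers leave the gripper's body, on its centre line; the fingertips stand env.tip_reach ahead of it and the grasp point (between the pads) lies 54 mm ahead of it (env.tip_reach is the distance from the TCP to the fingertips, in m); z points along the fingers, y is the line along which they close (so a half turn about z gives the same grasp; the last joint's range is limited). The gripper opens to 85 mm and grips with 20 to 120 N. Pads are 22 mm wide; open, the fingers measure 114 mm over their backs; the gripper's body (76 mm by 85 mm) begins 54 mm behind the grasp point. The pads swing forward as they close: fully open they stand 13 mm farther back than shut.
Start: joints at [1.052, 0.313, 0.046, 1.304, 0, 1.431], TCP at [0.213, 0.534, 0.304] pointing down, gripper open.
Joint ranges: [-2.76, 2.76], [-0.86, 1.69], [-1.03, 1.26], [-2.2, 2.34], [-1.47, 1.5], [-3.14, 3.14]. Speed limits (rad/s): [2.57, 2.57, 3.14, 3.14, 3.14, 3.14].

### API

Orientations are given as a unit quaternion [w, x, y, z].
In Python, from workcell import status, optics, hand_in, env gives the robot as it stands.
- The arm moves only by the shell command python3 -m handwheel 'ROWS' [FORCE]. ROWS is a JSON object whose one key "deltas" holds a list of rows, each a list of 5 numbers: the opening, from -1 (shut) to 1 (fully open), then the shift along the tool's x, y, z in units of 40 mm (1.0 is 40 mm), then the turn about the tool's z in units of 10 degrees (1.0 is 10 degrees). In form: {"deltas": [[jaw, x, y, z, roll], ...]}. A call has 1 to 20 rows; each row shifts and turns the commanded pose from where the row before left it, along the tool's axes as they then stand; what a row does not reach is not made up. A row lasts 1/8 s, in which the tool goes at most 62.5 mm and 10.7 degrees, less where a joint would pass 70% of its speed; a pose out of reach is approached as far as the arm can. A call is refused whole if a number of a shift passes 1 or a number of a turn 1, either way. A call with a gripper value outside its range is refused whole. The fingers move at their own pace and stop on an object; FORCE is the grip in N (left out, the last holds). Time passes only in rows, so rows that do not move let the fingers close. It gives the time, the measured TCP pose, the force, the opening and the grip force at its end, in the units of the state.
- status.get_state(): the state, without advancing time (a new reading comes with each control period).
- optics.read_camera(name): name is "scene" or "top"; returns a dict with "frame" (420x560x3 uint8, red, green, blue), "depth" (420x560 float32, m along the optical axis (not along the pixel's ray), 0 where there is no reading), "vfov" (degrees; the focal length in pixels is half the picture's height over the tangent of half this angle, whatever the lens; pixels are square), "cx", "cy" (the principal point, pixels), "origin" and "attitude" of the camera in the world. Camera axes: x right, y down, z forward; pixel columns grow to the right and rows downward; lengths in m; the calibration is good to about 2 mm. A picture is of the moment at which its call begins.
- hand_in(): hands the job in; it is judged then, once.
The state is a dict: "clock": time; "joint_pos": joint angles; "qvel": joint speeds; "tau": joint torques, N m; "tcp_pos": TCP position; "orientation": TCP orientation; "wrist_force": force on the tool from outside, world axes, zero at the start; "ft_torque": the same for the moment, N m; "finger_gap": finger opening in m; "grip_force": force on a finger pad.
Only numpy, scipy, OpenCV 4.12 (cv2) and the standard library are available. Lean on these libraries where they do the work, as an engineer would, in place of code of your own. Each camera call takes 0.05 s, during which the arm holds its last target. There are 200 camera calls.

## Working session

There is one attempt and no reset: what is moved stays moved. The work goes in short steps, Python scripts to look and compute and a shell command to move; the robot and the scene stay as the last step left them, time stands still between calls to the robot, and variables do not carry over. Pictures are saved under pics/ and viewed, at most 10 in all, crops included, and the job is handed in when it is done.

```bash
mkdir -p pics; ls; cat > h.py <<'E'
import numpy as np, cv2
from workcell import status, optics, env
from scipy.spatial.transform import Rotation as R
def rot(q):
    q=np.array(q,float)
    return q if q.shape==(3,3) else R.from_quat(q[[1,2,3,0]]).as_matrix()
def cam(n):
    c=optics.read_camera(n); f=210/np.tan(np.radians(c['vfov'])/2)
    v,u=np.mgrid[:420,:560]; d=c['depth']
    ray=np.stack([(u-c['cx'])/f,(v-c['cy'])/f,np.ones_like(d)],-1)@rot(c['attitude']).T
    c['ray']=ray; c['P']=np.array(c['origin'])+ray*d[...,None]; c['P'][d==0]=np.nan
    return c
def onplane(c,u,v,z):
    r=c['ray'][int(v),int(u)]; o=np.array(c['origin']); return o+r*(z-o[2])/r[2]
E
python3 - <<'E'
from h import *
ims=[]
for n in ('scene','top'):
    c=cam(n); print(n,c['vfov'],c['origin'],c['attitude'],c['cx'],c['cy'])
    cv2.imwrite(f'pics/{n}0.png',c['frame'][...,::-1])
print(status.get_state(), env.tip_reach)
E
```

```text
pics
scene 48.22230815794397 [-0.17061254 -0.55542702  1.05836913] [-0.35381962  0.86717387 -0.32495885  0.13123606] 283.4558387473657 210.40001738924113
top 42.71903968079879 [0.14073433 0.17658648 1.99886891] [ 0.05745073 -0.69980868  0.70929625 -0.06217759] 283.0267080958963 207.61894625692986
{'clock': 0.1, 'joint_pos': array([1.05240825e+00, 3.13924775e-01, 4.50979921e-02, 1.30363238e+00,
       7.95939529e-06, 1.43119648e+00]), 'qvel': array([ 2.44788615e-03, -1.35127919e-04,  2.02924058e-03, -1.12134600e-03,
        6.39028443e-05,  7.85174213e-04]), 'tau': array([ 2.90753662e-03, -4.81723595e+01,  2.99244708e+01,  1.26588723e-02,
       -1.37147144e-04,  6.94643703e-06]), 'tcp_pos': array([0.21246573, 0.53393323, 0.30310047]), 'orientation': array([-2.72389906e-04,  1.88263816e-01,  9.82118142e-01, -7.85541130e-04]), 'wrist_force': array([0.34192614, 0.58957152, 1.11903106]), 'ft_torque': array([ 0.0350216 ,  0.01869919, -0.0027274 ]), 'grip_force': 0.0, 'finger_gap': 0.08557354664880429} 0.0726
```

View pics/scene0.png

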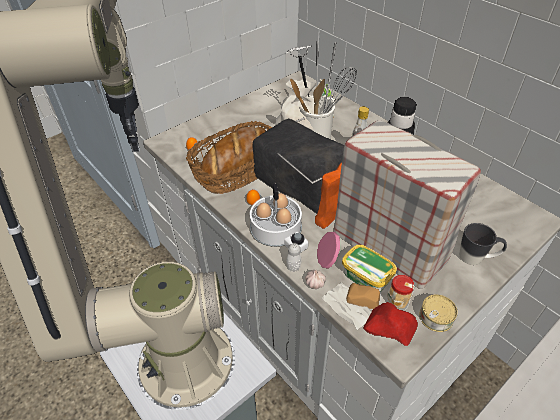

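View pics/top0.png

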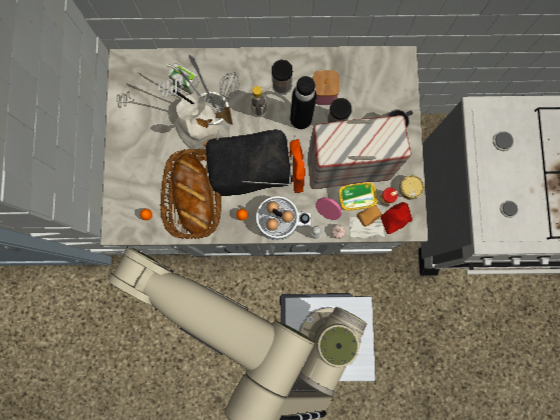

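The scene view shows the boiler at about (275,220) with three brown eggs, and the salt shaker at about (294,255). In the top view the boiler is at (278,217) and there is a dark console spot at (305,218). Oranges that could pass for an egg are at scene (253,197) and (191,144). Next is a close crop plus depth measurements.

```bash
python3 - <<'E'
from h import *
s=cam('scene');t=cam('top')
a=cv2.resize(s['frame'][170:280,230:340],(600,600),interpolation=cv2.INTER_CUBIC)
b=cv2.resize(t['frame'][185:245,250:350],(800,480),interpolation=cv2.INTER_CUBIC)
cv2.imwrite('pics/s1.png',a[...,::-1]);cv2.imwrite('pics/t1.png',b[...,::-1])
np.set_printoptions(precision=3,suppress=True)
for v in range(196,242,3): print(v,[tuple(np.round(t['P'][v,u],3)) for u in range(278,279)],'z:',np.round(t['P'][v,254:330:3,2]*1000).astype(int))
# heights map of things around
E
```

```text
196 [(np.float64(0.513), np.float64(0.179), np.float64(0.075))] z: [ 13  -7   8   1  -6   2  -4  66  75   3   1   4   5   1 -12  -3   7   4
   5   1  -1  -6  -5  -4  -7 -13]
199 [(np.float64(0.508), np.float64(0.179), np.float64(0.04))] z: [ -1  -3 -10   0  -2  72  51  59  40  41  60  71  13   0  -3   3   1   5
  -9   2 -10  -3  75  79  85 104]
202 [(np.float64(0.49), np.float64(0.179), np.float64(0.081))] z: [ -1   6  -8  73  57  54 100 108  81  50  57  46  64   8 -11   2   5  -1
   2   3   0  50  54  79  82  90]
205 [(np.float64(0.475), np.float64(0.179), np.float64(0.099))] z: [ -1  -8  67  41  86 107 112 113  99  51  49  48  52  70  -1   0  -4   6
  -2  -2   1  38  47  56  59  77]
208 [(np.float64(0.464), np.float64(0.18), np.float64(0.101))] z: [ -3  -6  57  58  86  91 106 107 101  45  43  46  52  37  64  -9  -6  -8
  -3  -2  10  28  39  42  43  61]
211 [(np.float64(nan), np.float64(nan), np.float64(nan))] z: [                  -4                   -1                   49
                   46                   39                   82
                   93                  181 -
[... 1823 characters left out ...]
2 81 78 82 -8
 -3 -5]
232 [(np.float64(0.384), np.float64(0.181), np.float64(0.045))] z: [ -7  -4   4  45  52  55  51  39  45  54  58  49  59  14  -2  -2 -12  -9
  -3  52  92  83  84  -4   1  -6]
235 [(np.float64(0.372), np.float64(0.181), np.float64(0.055))] z: [-5  3  2 -6 12 67 54 54 55 50 61 65 17  1 11 -6 -7 -2  1 24 58 67 50 -2
 -1  0]
238 [(np.float64(0.363), np.float64(0.181), np.float64(0.037))] z: [-4 -2  5 -7 -6 -3  9 36 37 30  6  5  0 -7  7  3 -2 12  2 -1  9 31  6 -9
  5  1]
241 [(np.float64(0.356), np.float64(0.181), np.float64(-0.003))] z: [-1  5  4 -4  1 -5 -5  1 -3  3 -3 -9 10  9  2  0 -2 -8  3 -7  1 -7 -6  3
  0 -7]<stdin>:7: RuntimeWarning: invalid value encountered in cast
```

View pics/s1.png

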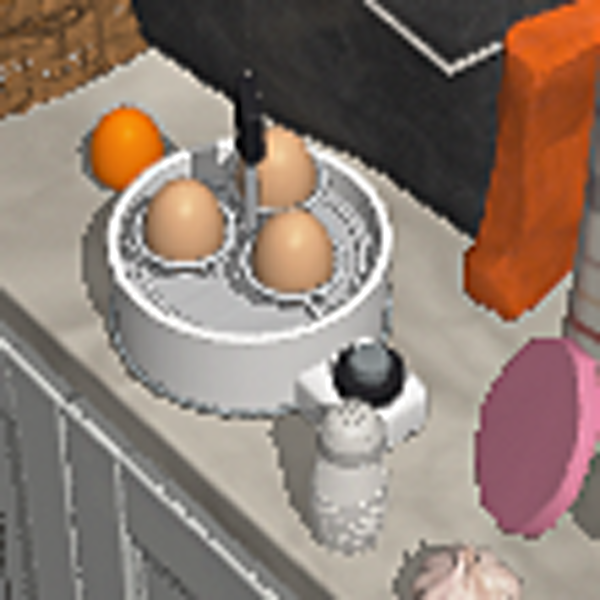

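View pics/t1.png

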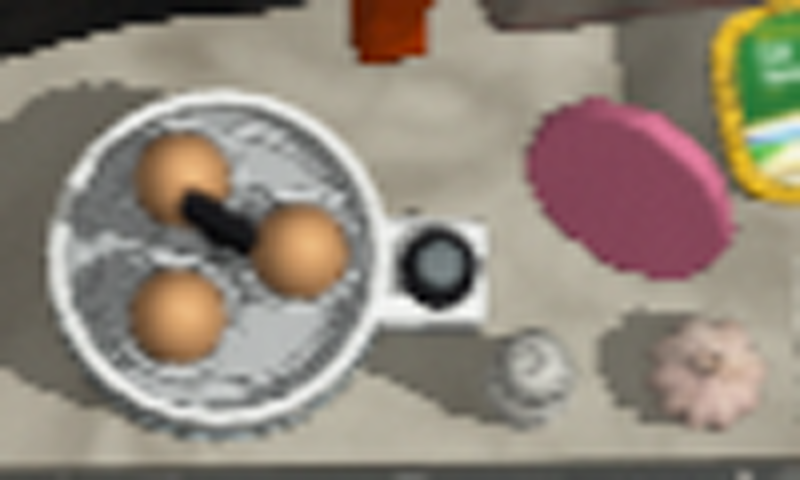

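The crops settle it. Egg rack: three brown eggs in the white bowl, with the black grip in the top view near (278,213) and the scene view near (276,185). The button is the grey cap at top (305,218) and scene (298,236). The shaker stands at top (316,232), and the orange beside the bowl is not an egg. Next I triangulate.

```bash
cat > m.py <<'E'
from h import *
np.set_printoptions(precision=4,suppress=True)
def ray(c,p):
    f=210/np.tan(np.radians(c['vfov'])/2)
    r=rot(c['attitude'])@np.array([(p[0]-c['cx'])/f,(p[1]-c['cy'])/f,1]); return np.array(c['origin']),r/np.linalg.norm(r)
def tri(s,p,t,q):
    (a,r),(b,k)=ray(s,p),ray(t,q)
    x=np.linalg.lstsq(np.stack([r,-k],1),b-a,rcond=None)[0]
    A,B=a+r*x[0],b+k*x[1]; return (A+B)/2,np.linalg.norm(A-B)
def pl(c,p,z): o,r=ray(c,p); return o+r*(z-o[2])/r[2]
E
python3 - <<'E'
from m import *
s=cam('scene');t=cam('top')
def blobs(c,m,box,n):
    u0,v0,u1,v1=box; mm=np.zeros(m.shape,np.uint8); mm[v0:v1,u0:u1]=m[v0:v1,u0:u1]
    k,l,st,ce=cv2.connectedComponentsWithStats(mm)
    out=[]
    for i in sorted(range(1,k),key=lambda i:-st[i,4])[:n]:
        out.append((ce[i],st[i])); print('  ',ce[i],st[i])
    return l,out
V=lambda c:cv2.cvtColor(c['frame'],cv2.COLOR_RGB2HSV)
ht,hs=V(t),V(s)
print('top grip');l,o=blobs(t,(ht[...,2]<60),(262,200,295,232),3)
ys,xs=np.nonzero(l==1+0)
i=l[int(round(o[0][0][1])),int(round(o[0][0][0]))];m=l==i
ys,xs=np.nonzero(m);pc=o[0][0];d=np.stack([xs,ys],1)-pc;w,vv=np.linalg.eigh(d.T@d);ax=vv[:,1];pr=d@ax
print('ax',ax,pr.min(),pr.max(), 'gripdepth z', np.nanmedian(t['P'][m][:,2]))
for z in (.155,.172):
    A,B=pl(t,pc+ax*pr.min(),z),pl(t,pc+ax*pr.max(),z);print(z,(A+B)/2,'len',np.linalg.norm(A-B),'ang',np.degrees(np.arctan2(*(B-A)[[1,0]])))
print('scene grip');ls,o2=blobs(s,(hs[...,2]<60),(266,178,285,206),3)
print('eggs top');_,e=blobs(t,(abs(ht[...,0].astype(int)-13)<5)&(ht[...,1]>80)&(ht[...,2]>90),(255,195,296,235),3)
print('eggs scene');_,e2=blobs(s,(abs(hs[...,0].astype(int)-13)<5)&(hs[...,1]>80)&(hs[...,2]>90),(250,190,300,228),3)
for a in e:
    for b in e2:
        P,g=tri(s,b[0],t,a[0])
        if g<.01:print('egg',a[0],b[0],P,g)
print('button',tri(s,(298.2,236),t,(305,217.75)))
print('rim c',pl(t,(276.9,216.9),.07))
print('rim edges',pl(t,(256.2,217),.07),pl(t,(298,217),.07),pl(t,(277,196.5),.07),pl(t,(277,238),.07))
print('shaker',pl(t,(316.2,231.5),.09))
print('grip bottom of stick scene/top tri',tri(s,o2[0][0],t,pc))
# tall neighbours within region
P=t['P'];m=(P[...,2]>.1)&(P[...,0]>.3)&(P[...,0]<.75)&(abs(P[...,1]-.15)<.2)
for y in np.arange(-.04,.36,.04):
    q=P[m&(abs(P[...,1]-y)<.02)]; q=q[q[:,0]>.52]; print(round(y,2),len(q),q[:,0].min() if len(q) else '',q[:,2].max() if len(q) else '')
E
```

```text
top grip
   [276.8837 212.6512] [273 209   9   8  43]
ax [-0.8419 -0.5397] -4.732987574049894 5.240071554325571 gripdepth z 0.16549187982393387
0.155 [0.439  0.1844 0.155 ] len 0.034834988476045034 ang 56.271223234721866
0.172 [0.4363 0.1843 0.172 ] len 0.034513818788016806 ang 56.27122323472187
scene grip
   [276.1899 185.345 ] [266 178  19  22 258]
eggs top
   [271.819  223.9429] [266 219  12  11 105]
   [287.1359 215.9709] [282 211  12  11 103]
   [271.9556 206.3222] [267 202  12  11  90]
eggs scene
   [283.2733 215.8081] [276 208  15  15 172]
   [263.3801 210.1813] [257 203  14  15 171]
   [281.7377 200.6885] [277 193  11  15 122]
egg [271.819  223.9429] [263.3801 210.1813] [0.4089 0.2026 0.0851] 0.00010690240229117104
egg [287.1359 215.9709] [283.2733 215.8081] [0.4371 0.1471 0.0858] 7.007899789802444e-05
egg [287.1359 215.9709] [281.7377 200.6885] [0.4287 0.1469 0.1514] 0.0042468923327984775
egg [271.9556 206.3222] [283.2733 215.8081] [0.486  0.2028 0.0083] 0.0012872549099733727
egg [271.9556 206.3222] [281.7377 200.6885] [0.4753 0.2006 0.0818] 0.0034059250472450557
button (array([0.4347, 0.081 , 0.0564]), np.float64(0.0012285512558075876))
rim c [0.4366 0.1841 0.07  ]
rim edges [0.4372 0.2593 0.07  ] [0.4352 0.1074 0.07  ] [0.5121 0.1828 0.07  ] [0.3596 0.1846 0.07  ]
shaker [0.3788 0.0439 0.09  ]
grip bottom of stick scene/top tri (array([0.4374, 0.1818, 0.1791]), np.float64(0.006466522393971379))
-0.04 551 0.5559838689900678 0.3623945048783075
0.0 751 0.5506288881709958 0.3613027723271658
0.04 812 0.5474426092323057 0.3619426409279054
0.08 266 0.546772492730643 0.3494557769676505
0.12 434 0.5388829378451876 0.204875404786526
0.16 559 0.5366205490402907 0.1747382514724758
0.2 632 0.5416994057811801 0.1798404934044513
0.24 608 0.5411915836860399 0.17584189772721448
0.28 608 0.5332789332816449 0.1782971429161735
0.32 679 0.5287387144432905 0.3103273971102689
```

Check: the button at (0.435, 0.082, 0.056) is 102 mm from the rim centre (0.436, 0.184). The rim is 152 mm across, and the grip's length of 34.7 mm and its height both agree with the text. The eggs confirm a rack yaw of about 57°, so the pinch axis is about 147° (a roll of -79° from the start). I move above the button with the jaw shut.

```bash
python3 -m handwheel '{"deltas": [[-1,-0.58,-0.53,0,0],[-1,-0.58,-0.53,0,0],[-1,-0.58,-0.53,0,0],[-1,-0.58,-0.53,0,0],[-1,-0.58,-0.53,0,0],[-1,-0.58,-0.53,0,0],[-1,-0.58,-0.53,0,0],[-1,-0.58,-0.53,0,0],[-1,-0.58,-0.53,0,0],[-1,-0.58,-0.53,0,0],[-1,-0.58,-0.53,0,0],[-1,-0.58,-0.53,0,0],[-1,-0.58,-0.53,0,0],[-1,-0.58,-0.53,0,0],[-1,-0.58,-0.53,0,0],[-1,-0.58,-0.53,0,0],[-1,0,0,0,0],[-1,0,0,0,0]]}' && python3 -m handwheel '{"deltas": [[-1,0,0,0,-1],[-1,0,0,0,-1],[-1,0,0,0,-1],[-1,0,0,0,-1],[-1,0,0,0,-1],[-1,0,0,0,-1],[-1,0,0,0,-1],[-1,0,0,0,-0.9],[-1,0,0,0,0],[-1,0,0,0,0]]}'
cat > st.py <<'E'
from m import *
import sys
s=status.get_state();Rm=rot(s['orientation']);p=np.array(s['tcp_pos'])
print('t',s['clock'],'tcp',p,'F',np.array(s['wrist_force']),'gap',s['finger_gap'],'grip',s['grip_force'],'yang',np.degrees(np.arctan2(Rm[1,1],Rm[0,1])),'z',Rm[:,2])
if len(sys.argv)>3:
    print('units',Rm.T@(np.array(list(map(float,sys.argv[1:4])))-p)/.04)
E
python3 st.py .435 .082 .145
```

```text
clock: 2.55
tcp_pos: [0.4318, 0.082, 0.3038]
orientation: [-0.0, 0.188, 0.982, 0.0]
wrist_force: [0.3, 0.1, -0.0]
finger_gap: 0.0001
grip_force: 0.0
clock: 3.8
tcp_pos: [0.4318, 0.0824, 0.3039]
orientation: [0.0, -0.479, 0.878, 0.0]
wrist_force: [0.2, 0.6, 0.3]
finger_gap: -0.0003
grip_force: 0.0
t 3.8 tcp [0.4318 0.0824 0.3039] F [0.2039 0.6349 0.3312] gap -0.0003107797395412527 grip 0.0 yang 147.2116706670046 z [ 0.      0.0002 -1.    ]
units [-0.034  -0.0728  3.9735]
```

```bash
python3 -m handwheel '{"deltas": [[-1,-0.03,-0.07,0.5,0],[-1,0,0,0.6,0],[-1,0,0,0.8,0],[-1,0,0,0.8,0],[-1,0,0,0.6,0],[-1,0,0,0.4,0],[-1,0,0,0.3,0],[-1,0,0,0.1,0],[-1,0,0,0,0],[-1,0,0,0,0]]}'; python3 - <<'E'
from m import *
s=cam('scene');t=cam('top')
a=cv2.resize(s['frame'][150:270,240:360],(480,480),interpolation=cv2.INTER_CUBIC)
cv2.imwrite('pics/s2.png',a[...,::-1])
E
python3 st.py
```

```text
clock: 5.05
tcp_pos: [0.4356, 0.0814, 0.1405]
orientation: [0.001, -0.479, 0.878, -0.0]
wrist_force: [0.2, -0.2, -0.4]
finger_gap: 0.0
grip_force: 0.0
t 5.15 tcp [0.4356 0.0814 0.1405] F [-0.2552  0.483   0.3556] gap 8.114913643438628e-05 grip 0.0 yang 147.29020440225202 z [ 0.0012  0.0001 -1.    ]
```

View pics/s2.png

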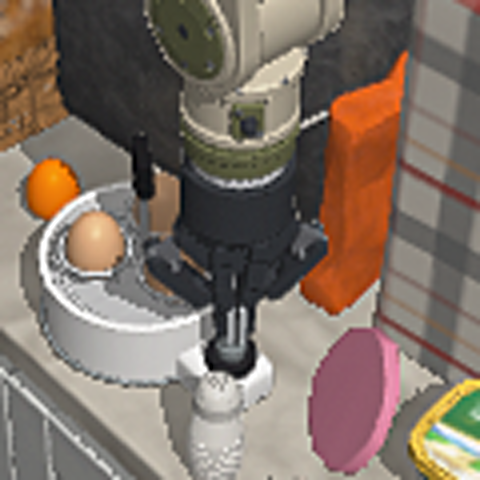

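The shut fingertips stand just above the cap (crop pixel 233,345), in line with it. I press in small steps and watch the force.

```bash
python3 -m handwheel '{"deltas": [[-1,0,0,0.2,0],[-1,0,0,0.1,0],[-1,0,0,0,0]]}'|egrep 'tcp|wrist'; python3 -m handwheel '{"deltas": [[-1,0,0,0.05,0],[-1,0,0,0,0]]}'|egrep 'tcp|wrist';python3 -m handwheel '{"deltas": [[-1,0,0,0.05,0],[-1,0,0,0,0]]}'|egrep 'tcp|wrist'
```

```text
tcp_pos: [0.4357, 0.0813, 0.128]
wrist_force: [0.8, -0.3, 4.7]
tcp_pos: [0.4357, 0.0813, 0.1266]
wrist_force: [0.4, -0.5, 7.9]
tcp_pos: [0.4358, 0.0814, 0.1263]
wrist_force: [-6.2, 0.3, 25.7]
```

```bash
for i in 1 2 3 4 5; do python3 -m handwheel '{"deltas": [[-1,0,0,-0.05,0],[-1,0,0,0,0]]}'|egrep 'tcp|wrist'; done
```

```text
tcp_pos: [0.4357, 0.0813, 0.1266]
wrist_force: [0.5, -0.5, 8.4]
tcp_pos: [0.4357, 0.0814, 0.1282]
wrist_force: [3.1, -0.7, 3.8]
tcp_pos: [0.4352, 0.0813, 0.1299]
wrist_force: [2.1, -0.3, 2.7]
tcp_pos: [0.4347, 0.0813, 0.1317]
wrist_force: [1.5, 0.0, 1.8]
tcp_pos: [0.4342, 0.0814, 0.1335]
wrist_force: [0.7, 0.1, 0.8]
```

The spring force fell from about 5 N at 0.127 to zero near 0.1345, so the button went its full travel and sprang back. Now up, open, and over to the grip.

```bash
python3 -m handwheel '{"deltas": [[-1,0,0,-0.3,0],[-1,0,0,-0.7,0],[-1,0,0,-0.9,0],[-1,0,0,-0.9,0],[-1,0,0,-0.9,0],[-1,0,0,-0.4,0],[1,0,0,0,0],[1,0,0,0,0]]}' | grep tcp; python3 st.py .437 .184 .295;python3 - <<'E'
from m import *
t=cam('top')
s=cam('scene');hs=cv2.cvtColor(s['frame'],cv2.COLOR_RGB2HSV)
cv2.imwrite('pics/s3.png',cv2.resize(s['frame'][150:270,230:350],(480,480),interpolation=cv2.INTER_CUBIC)[...,::-1])
# predicted grip pixel in scene for the hypothesised top centre
f=210/np.tan(np.radians(s['vfov'])/2)
for P in ([.437,.184,.172],[.437,.184,.138]):
    q=rot(s['attitude']).T@(np.array(P)-s['origin']);print(q[:2]/q[2]*f+[s['cx'],s['cy']])
for v in range(178,208,2): print(v,''.join('#' if x<60 else '.' for x in hs[v,262:292,2]))
E
```

```text
tcp_pos: [0.4346, 0.0813, 0.2973]
t 8.275 tcp [0.4346 0.0813 0.2973] F [-0.4706  0.3308 -0.6246] gap 0.036049598039476494 grip 0.0 yang 147.2982250346821 z [-0.0011  0.0001 -1.    ]
units [-2.192   1.3359  0.0585]
[274.4619 187.1205]
[274.6549 195.9503]
178 ###############.#####....#####
180 ######################...#####
182 ..############################
184 .....############.####.#######
186 ........###############.###...
188 ...........############.###...
190 ...........################...
192 ...........#####...########...
194 ............####.......#..#...
196 ...........#####............##
198 ............####..............
200 ..............................
202 ..............................
204 ..............................
206 ..............................
```

```bash
python3 -m handwheel '{"deltas": [[1,-0.36,0.22,0,0],[1,-0.36,0.22,0,0],[1,-0.36,0.22,0,0],[1,-0.37,0.23,0,0],[1,-0.37,0.23,0,0],[1,-0.37,0.22,0,0],[1,0,0,0,0],[1,0,0,0.4,0],[1,0,0,0.4,0],[1,0,0,0,0]]}' | grep -E 'tcp|gap'; python3 st.py .437 .184 .209;python3 - <<'E'
from m import *
s=cam('scene')
cv2.imwrite('pics/s4.png',cv2.resize(s['frame'][130:230,220:320],(600,600),interpolation=cv2.INTER_CUBIC)[...,::-1])
E
```

```text
tcp_pos: [0.4366, 0.1835, 0.2648]
finger_gap: 0.0856
t 9.625 tcp [0.4366 0.1835 0.2648] F [-0.1726 -0.1692 -0.1698] gap 0.08559505757634206 grip 0.0 yang 147.27637526464824 z [-0.0025 -0.0008 -1.    ]
units [-0.0182 -0.005   1.3959]
```

View pics/s4.png

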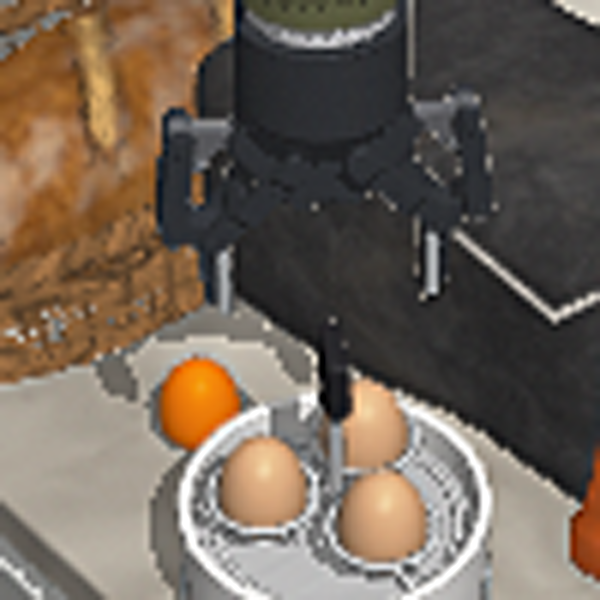

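The open fingers straddle the grip evenly (crop pixels 222 and 432, grip at 335). I descend and close.

```bash
python3 -m handwheel '{"deltas": [[1,0,0,0.2,0],[1,0,0,0.3,0],[1,0,0,0.3,0],[1,0,0,0.3,0],[1,0,0,0.2,0],[1,0,0,0.1,0],[1,0,0,0,0],[0,0,0,0,0],[0,0,0,0,0],[0,0,0,0,0],[-0.4,0,0,0,0],[-0.4,0,0,0,0],[-0.6,0,0,0,0],[-0.6,0,0,0,0]]}' 60; python3 -m handwheel '{"deltas": [[-0.7,0,0,0,0],[-0.75,0,0,0,0],[-0.8,0,0,0,0],[-0.9,0,0,0,0],[-1,0,0,0,0],[-1,0,0,0,0],[-1,0,0,0,0],[-1,0,0,0,0]]}'; python3 st.py
```

```text
clock: 11.42
tcp_pos: [0.4374, 0.184, 0.2099]
orientation: [0.0, -0.479, 0.878, -0.0]
wrist_force: [0.9, -0.1, 0.8]
finger_gap: 0.0171
grip_force: 0.1
clock: 12.42
tcp_pos: [0.4375, 0.1841, 0.21]
orientation: [0.0, -0.479, 0.878, -0.0]
wrist_force: [3.4, -0.3, 0.9]
finger_gap: 0.0112
grip_force: 58.5
t 12.425 tcp [0.4375 0.1841 0.21  ] F [ 3.4266 -0.3065  0.8578] gap 0.011247866955761016 grip 58.48621666431427 yang 147.296551711742 z [ 0.0005  0.0002 -1.    ]
```

The grip is held: gap 11 mm, 58 N. I lift straight up 100 mm, gently.

```bash
python3 -m handwheel '{"deltas": [[-1,0,0,-0.03,0],[-1,0,0,-0.06,0],[-1,0,0,-0.1,0],[-1,0,0,-0.12,0],[-1,0,0,-0.15,0],[-1,0,0,-0.15,0],[-1,0,0,-0.15,0],[-1,0,0,-0.15,0],[-1,0,0,-0.1,0],[-1,0,0,-0.05,0],[-1,0,0,0,0]]}'; python3 st.py; python3 -m handwheel '{"deltas": [[-1,0,0,-0.05,0],[-1,0,0,-0.1,0],[-1,0,0,-0.15,0],[-1,0,0,-0.15,0],[-1,0,0,-0.2,0],[-1,0,0,-0.2,0],[-1,0,0,-0.2,0],[-1,0,0,-0.15,0],[-1,0,0,-0.12,0],[-1,0,0,-0.08,0],[-1,0,0,-0.04,0],[-1,0,0,0,0]]}' >/dev/null; python3 st.py; python3 - <<'E'
from m import *
s=cam('scene')
cv2.imwrite('pics/s5.png',cv2.resize(s['frame'][120:270,220:370],(600,600),interpolation=cv2.INTER_CUBIC)[...,::-1])
E
```

```text
clock: 13.8
tcp_pos: [0.4374, 0.184, 0.2524]
orientation: [0.0, -0.479, 0.878, 0.0]
wrist_force: [0.3, -0.3, -3.3]
finger_gap: 0.0116
grip_force: 58.4
t 13.8 tcp [0.4374 0.184  0.2524] F [ 0.2579 -0.2809 -3.2589] gap 0.01157838357631096 grip 58.36339473724365 yang 147.29460668992445 z [ 0.0002  0.0001 -1.    ]
t 15.3 tcp [0.4373 0.184  0.3099] F [-0.5422  0.1768 -4.0524] gap 0.011199004506438992 grip 58.36373805999756 yang 147.29870671943152 z [-0.0001  0.0001 -1.    ]
```

View pics/s5.png

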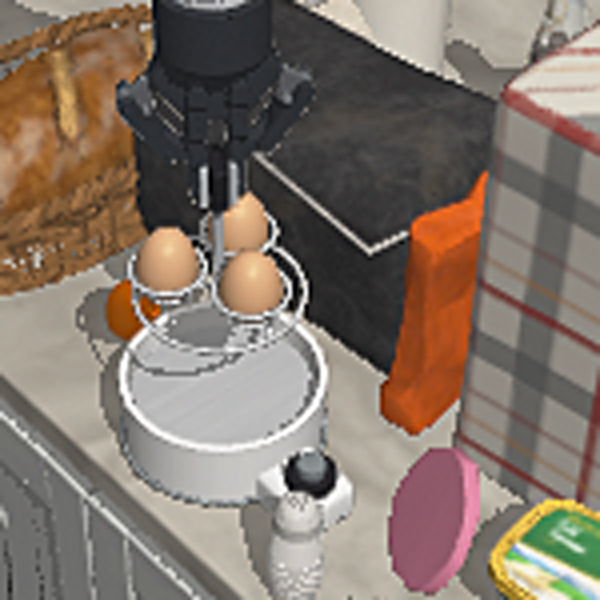

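The rack hangs level above the boiler with all three eggs in it (crop 167,260; 245,222; 252,285). Its weight reads 4 N, and the button is up. I hold still for four seconds and hand in.

```bash
for i in 1 2; do python3 -m handwheel '{"deltas": [[-1,0,0,0,0],[-1,0,0,0,0],[-1,0,0,0,0],[-1,0,0,0,0],[-1,0,0,0,0],[-1,0,0,0,0],[-1,0,0,0,0],[-1,0,0,0,0],[-1,0,0,0,0],[-1,0,0,0,0],[-1,0,0,0,0],[-1,0,0,0,0],[-1,0,0,0,0],[-1,0,0,0,0],[-1,0,0,0,0],[-1,0,0,0,0]]}'>/dev/null; done; python3 st.py; python3 -c "
from workcell import hand_in
print(hand_in())"
```

```text
t 19.35 tcp [0.4374 0.184  0.3099] F [-0.2018 -0.6658 -3.1801] gap 0.010997383194632471 grip 58.36365044116974 yang 147.29547545160884 z [ 0.0001  0.0001 -1.    ]
the job is handed in; nothing more can be done
None
```

Job handed in at 19.4 s (verdict not shown): button pressed fully and back up, rack lifted straight up 10 cm and held level and still over the boiler for four seconds, all three eggs in it in the last picture, and nothing seen to be knocked or moved.

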